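Rock the angle gauge on the humped offcut to its red mark and hold it

TASK

The blue angle gauge has toppled on the bench. Pick it up by its black grip and stand it upright with its foot on the crown of the humped wooden offcut; then, with the foot staying on the crown, rock it sideways until its swinging black pointer settles over the red mark on the dial. Finish while still gripping the gauge and holding it steady there, its foot pressed lightly down on the crown, and leave everything else on the bench where it is.

Things in the scene. Friction and masses are not known exactly. Their poses are not given: they have to be found in the camera images.
- gauge_grip (a point): centre of the gauge's black grip: a disc 32 mm across with flat ends 36 mm apart along the gauge's x; pinch it across these ends, at any angle about x. Axes are the gauge's: z from foot to grip, dial looks to -x, y is left as one looks at the dial. Starts toppled on its +y side: z nearly level, pointing to the robot's left, dial towards the robot, grip centre 60 mm above the bench
- gauge_foot (a point): centre of the flat underside of the gauge's foot, 132 mm from the grip centre down the gauge's z axis; same axes. The foot is 72 mm (y) x 48 mm (x) x 14 mm
- gauge: the blue pendulum angle gauge, 0.22 kg, 148 mm tall: foot below, round dial housing 96 mm across and 28 mm thick (x) centred 68 mm above the foot's underside, black grip on top; origin at the centre of the foot's underside, axes as for gauge_grip
- pointer (a joint): rad, angle of the black pointer in the gauge, a free pendulum at the dial's centre (inside the housing, out of reach): 0 = towards the foot, positive = towards the gauge's +y side. It hangs plumb, so it equals the lean of the gauge's top towards its +y; stops at +-1.2; settles in about 1 s
- mark (a joint): angle of the red mark on the dial, same sense and zero as the pointer, rad; preset between 0.24 and 0.42, always on the +y side, stays put in the gauge. The mark is 4.8 mm wide: the pointer is on it within 0.06 rad either way
- pointer_tip (a point): lower end of the pointer, 36 mm from the dial's centre; z points from tip to dial centre
- mark_tip (a point): middle of the red mark, 36 mm from the dial's centre; z points to the dial's centre
- crown (a point): highest point, in the middle, of the offcut's crown when unpressed, 60 mm above the bench; z up, x along the ridge (away from the robot, give or take its yaw), y to the left. The crown is a lying wooden barrel, radius 30 mm at its middle, 29 mm at its ends, 90 mm long along x, axis 30 mm below this point. It is bedded on rubber and gives straight down, about 1.5 N/mm, 6 mm at most
- offcut: the wooden joist offcut with the humped crown on a 130 x 100 x 12 mm plywood plate screwed to the bench (it cannot move); origin under its centre, axes as for crown
- wax_tin: round tin with a green lid, 71 mm across, 35 mm high, a bystander; origin at its underside
- scrub_brush: wooden scrubbing brush, 130 x 58 x 39 mm, a bystander; origin at its underside
- plaster_block: white plaster mould core on a flange, 84 x 97 x 100 mm, a bystander; origin at its underside
- pigment_red: jar with a white cap and red label, 38 mm across, 58 mm high, a bystander; origin at its underside
There are look-alikes about, which are no part of the job. There is more than one size of the gauge; the job needs the larger.

How it is judged:
By the outcome, as a careful person would: the job done as asked, in the order asked, and still so for the second after the job is handed in, while the arm keeps its last pose, push and grip.
It also fails if it takes over 51 s, if anything falls off the work surface, if the arm or the gripper's body presses on something with over 40 N, if the wrist force passes 120 N, or if a joint passes its speed limit or range.

ROBOT

A 6-joint arm with a two-finger parallel gripper is mounted at the origin on a cart in front of the work surface, level with it; the furniture and walls round the work are solid. World frame = base frame: x ahead of the robot, y to its left, z up, the work surface at z = 0. Lengths are in m, angles in rad, forces in N, time in s.
With the tool pointing down it reaches from about 0.35 to 0.775 m from the base axis. Payload 7.3 kg.
Tool frame: the origin (TCP) lies midway between the tips of the shut fingers; the grasp point (between the pads) lies 19 mm behind it (robot.grip_depth is the z of the grasp point in the tool frame, in m); z points along the fingers, y is the line along which they close (so a half turn about z gives the same grasp; the last joint's range is limited). The gripper opens to 92 mm and grips with 3 to 60 N. Pads are 19 mm wide; open, the fingers measure 130 mm over their backs; the gripper's body (75 mm by 190 mm) begins 47 mm behind the grasp point.
Start: joints at [1.149, 0.342, 1.524, -0, 1.275, -0.146], TCP at [0.143, 0.505, 0.196] pointing down, gripper open.
Joint ranges: [-2.53, 2.53], [-0.77, 2.02], [0.04, 2.7], [-1, 4.14], [0.28, 2.66], [-3.11, 3.11]. Speed limits (rad/s): [2.57, 2.57, 3.14, 3.14, 3.14, 3.14].

INTERFACE

Orientations are given as [roll, pitch, yaw] about the fixed x, y, z axes, in that order (R = Rz(yaw) Ry(pitch) Rx(roll)).
In Python, from cell import robot, viewer gives the robot as it stands.
- The arm moves only by the tool step_arm, never from a script. Its argument "increments" is a list of rows, each an object with "delta_pos": the shift along the tool's x, y, z in cm, a list of three; "dr": the turn, a rotation vector about the tool's x, y, z in degrees, a list of three; "fingers": the closure, from -1 (fully open) to 1 (shut), so that 0 is half open. In form: [{"delta_pos": [tx, ty, tz], "dr": [wx, wy, wz], "fingers": fingers}, ...]. A call has exactly 5 rows; each row is the pose to reach, as a shift and turn from the pose commanded when the call began, along the tool's axes at that moment; what a row does not reach only later rows make up. A row lasts 1/8 s, in which the tool goes at most 62.5 mm and 10.7 degrees, less where a joint would pass 70% of its speed; a pose out of reach is approached as far as the arm can. A call with a gripper value outside its range is refused whole. The fingers move at their own pace and stop on an object; "newtons" is the grip in N (left out, the last holds). Time passes only in rows, so rows that repeat a pose let the fingers close, or fill a call up. It gives the time, the measured TCP pose, the force, the opening and the grip force at its end, in the units of the state.
- robot.observe(): the state, without advancing time (a new reading comes with each control period).
- viewer.read_camera(name): name is "side" or "top"; returns the picture (384x512x3 uint8, red, green, blue); there is no depth.
- viewer.camera_params(name): a dict with "K" (3x3 intrinsics, pixels), "T" (4x4, takes a point from camera to world coordinates). Camera axes: x right, y down, z forward; pixel columns grow to the right and rows downward; lengths in m; the calibration is good to about 2 mm. A picture is of the moment at which its call begins. camera_params takes no time and is no camera call.
- robot.hand_in(): hands the job in; it is judged then, once.
The state is a dict: "time": time; "qpos": joint angles; "qvel": joint speeds; "joint_efforts": joint torques, N m; "tool_pos": TCP position; "tool_rot": TCP orientation; "contact_force": force on the tool from outside, world axes, zero at the start; "torque": the same for the moment, N m; "opening": finger opening in m; "grip_force": force on a finger pad.
Only numpy, scipy, OpenCV 4.12 (cv2) and the standard library are available. Lean on these libraries where they do the work, as an engineer would, in place of code of your own. Each camera call takes 0.05 s, during which the arm holds its last target. There are 200 camera calls.

## Working session

There is one attempt and no reset: what is moved stays moved. The work goes in short steps, Python scripts to look and compute and a tool call to move; the robot and the scene stay as the last step left them, time stands still between calls to the robot, and variables do not carry over. Pictures are saved under pics/ and viewed, at most 10 in all, crops included, and the job is handed in when it is done.

Besides the shell and the picture viewer there is one more tool, called as a command line: name --argument value ..., lists and objects as JSON in quotes. step_arm: Moves the arm, as the interface text tells. Its arguments: {"type":"object","properties":{"increments":{"type":"array"},"newtons":{"type":"number"}},"required":["increments"]}

```bash
mkdir -p pics; ls; python3 - <<'E'
from cell import robot, viewer
import cv2,numpy as np
for n in("side","top"):
    im=viewer.read_camera(n); cv2.imwrite(f"pics/{n}0.png",cv2.resize(im[:,:,::-1],(800,600),interpolation=cv2.INTER_CUBIC)); np.save(f"pics/{n}0.npy",im)
    p=viewer.camera_params(n); print(n,np.round(p["K"],1).tolist(),np.round(p["T"],3).tolist())
print(robot.observe(),robot.grip_depth)
E
```

```text
pics
side [[451.6, 0.0, 257.7], [0.0, 451.6, 183.6], [0.0, 0.0, 1.0]] [[-1.0, -0.013, -0.018, 0.603], [0.012, 0.346, -0.938, 1.537], [0.019, -0.938, -0.346, 0.617], [0.0, 0.0, 0.0, 1.0]]
top [[372.1, 0.0, 260.9], [0.0, 372.1, 188.8], [0.0, 0.0, 1.0]] [[0.015, -0.99, 0.137, 0.384], [-1.0, -0.013, 0.016, 0.044], [-0.014, -0.137, -0.99, 1.439], [0.0, 0.0, 0.0, 1.0]]
{'time': 0.1, 'qpos': array([ 1.14901588e+00,  3.42612203e-01,  1.52488884e+00,  2.17386542e-05,
        1.27540728e+00, -1.45993749e-01]), 'qvel': array([-0.00081053, -0.00133097, -0.00298434,  0.00208494,  0.00015871,
       -0.00024943]), 'joint_efforts': array([ 2.72568075e-03, -4.32007813e+01, -2.44696158e+01,  7.19389971e-02,
        5.26853988e-02, -5.72950285e-05]), 'tool_pos': array([0.14276664, 0.50481035, 0.19514709]), 'tool_rot': array([-3.14029401e+00, -2.11964399e-04,  2.86579948e+00]), 'contact_force': array([-0.07164131,  0.59958778, -0.15396672]), 'torque': array([0.02202473, 0.04761751, 0.0045036 ]), 'grip_force': 0.0, 'opening': 0.09173523611103639} -0.0188
```

View pics/side0.png

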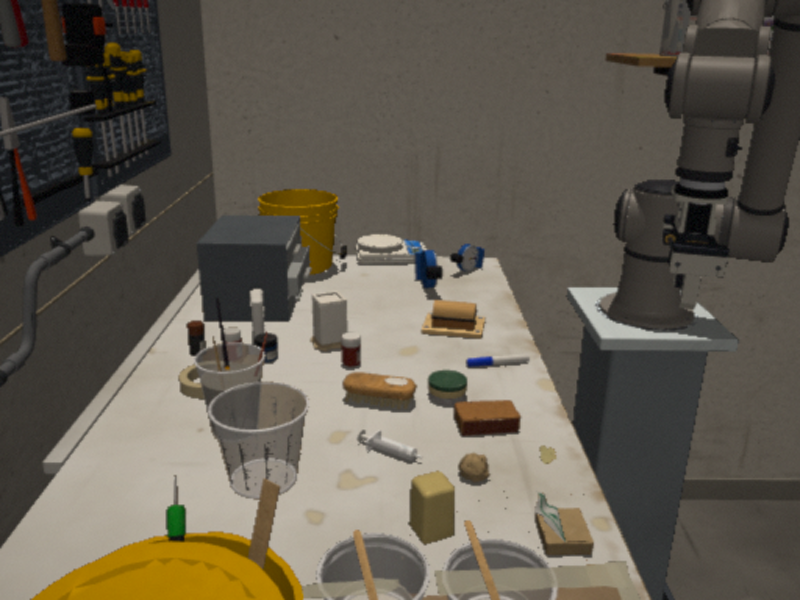

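View pics/top0.png

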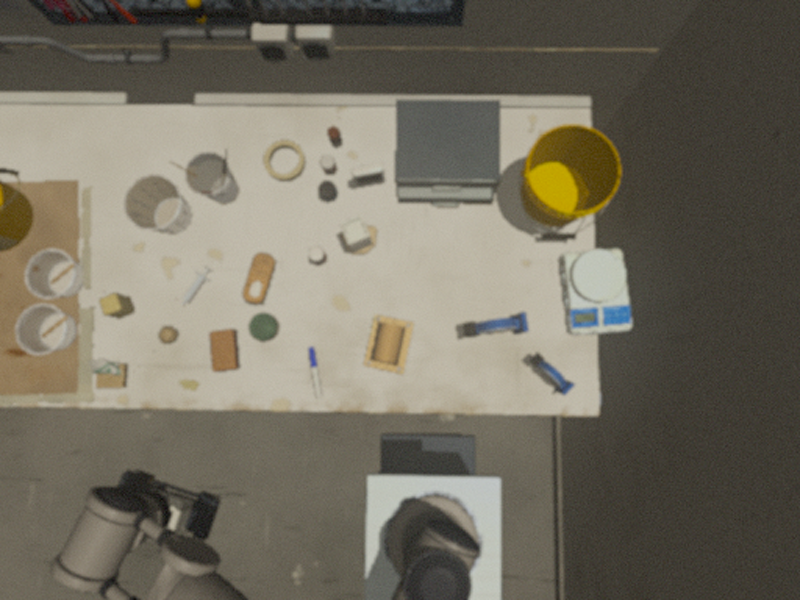

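Candidates for the gauge: top view (490,326), about 70 px long, and top view (550,373), about 55 px long. The larger one at (490,326) fits: it is bigger, and its grip points to the robot's left. I'll confirm in an enlarged crop.

```bash
python3 - <<'E'
import cv2,numpy as np
t=np.load("pics/top0.npy")[190:260,225:385,::-1]; s=np.load("pics/side0.npy")[148:220,255:335,::-1]
cv2.imwrite("pics/c1.png",cv2.resize(t,None,fx=5,fy=5,interpolation=cv2.INTER_CUBIC))
cv2.imwrite("pics/c2.png",cv2.resize(s,None,fx=8,fy=8,interpolation=cv2.INTER_CUBIC))
E
```

```text
(no output)
```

View pics/c1.png

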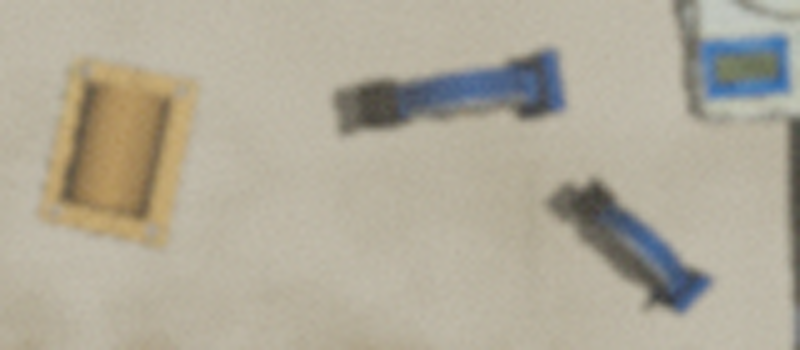

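View pics/c2.png

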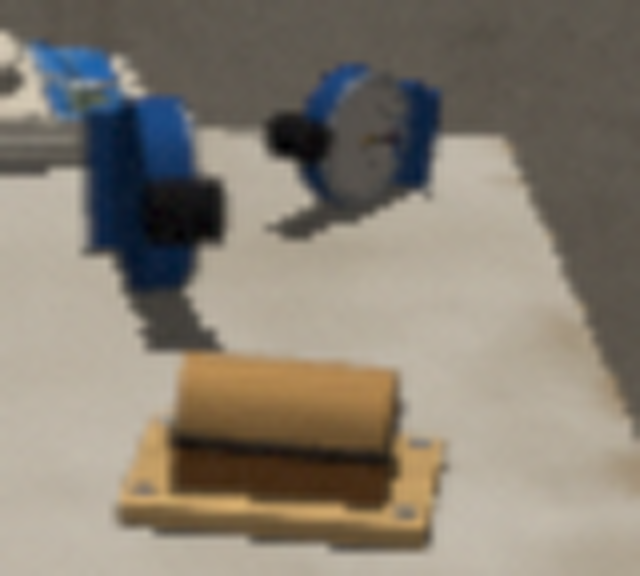

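The crops confirm it. The larger gauge has its grip at top-crop (378,102) and its foot underside at (560,80). The smaller one (crop 555–705) points diagonally, so it's the look-alike. The crown is centred at crop (122,150), with its ridge tilted about 10°.

```bash
cat > h.py <<'E'
from cell import robot, viewer
import numpy as np, cv2
from scipy.spatial.transform import Rotation as R
def ray(n,u,v,z):
    p=viewer.camera_params(n);T=p["T"];d=T[:3,:3]@np.linalg.solve(p["K"],[u,v,1]);o=T[:3,3]
    return o+d*(z-o[2])/d[2]
def proj(n,X):
    p=viewer.camera_params(n);T=p["T"];c=T[:3,:3].T@(np.asarray(X)-T[:3,3]);q=p["K"]@c;return q[:2]/q[2]
def pose():
    s=robot.observe();return np.array(s["tool_pos"]),R.from_euler("xyz",s["tool_rot"])
def go(p,Rt):
    "increment in tool axes (cm, deg) to reach TCP pose"
    p0,R0=pose();print("dpos",np.round(100*R0.inv().apply(p-p0),2),"dr",np.round((R0.inv()*Rt).as_rotvec(degrees=True),1))
def toolR(tilt,yaw):
    "tool pointing down, y along +x(yawed), tilted about yawed x by tilt(+ = points left)"
    B=np.array([[0,1,0],[1,0,0],[0,0,-1]]).T # cols: x->+Y? tool x=+Y, y=+X, z=-Z
    return R.from_euler("z",yaw)*R.from_euler("x",tilt)*R.from_matrix(B)
E
python3 - <<'E'
from h import *
c=lambda u,v,z:ray("top",225+(u-2)/5,190+(v-2)/5,z)
g=c(378,102,.065);f=c(552,82,.04);print("grip",g,"foot",f, "yaw", np.degrees(np.arctan2(g[1]-f[1],g[0]-f[0])),np.linalg.norm((g-f)[:2]))
print("grip end px",c(340,105,.06))
pl=[c(*q,.012) for q in[(78,60),(200,78),(162,246),(40,218)]]
print(np.round(pl,4),"centre",np.mean(pl,0));a=pl[0]-pl[3]+pl[1]-pl[2];print("yaw",np.degrees(np.arctan2(a[1],a[0])))
print("crown",c(122,148,.055))
# side
k=lambda u,v,z:ray("side",255+u/8,148+v/8,z)
print("side grip proj",(proj("side",g)-[255,148])*8, "crown proj",(proj("side",np.r_[np.mean(pl,0)[:2],.06])-[255,148])*8)
print("small",c(600,210,.045))
E
```

```text
grip [ 0.49734251 -0.07970836  0.065     ] foot [ 0.51630306 -0.21265198  0.04      ] yaw 98.11684224405926 0.13428889427173474
grip end px [ 0.49513178 -0.0520247   0.06      ]
[[0.5309 0.1466 0.012 ]
 [0.5183 0.0523 0.012 ]
 [0.3897 0.0795 0.012 ]
 [0.4095 0.1729 0.012 ]] centre [0.46210115 0.11282574 0.012     ]
yaw -12.048851633383563
crown [0.46126349 0.10931693 0.055     ]
side grip proj [182.38147151 199.66122258] crown proj [289.49967117 359.15388286]
small [ 0.42098096 -0.24610949  0.045     ]
```

```bash
cat >> h.py <<'E'
G0=np.array([0.4965,-0.0800,0.060]); CR=np.array([0.4615,0.111,0.060])
rad=np.radians
E
python3 - <<'E'
from h import *
Rt=toolR(rad(-35),rad(8)); z=Rt.apply([0,0,1]); print(z)
go(G0+(-.10)*z,Rt)
E
```

```text
[ 0.07982641 -0.56799443 -0.81915204]
dpos [-47.65 -41.38   5.37] dr [ 20.1 -30.9  64.1]
```

step_arm --increments '[{"delta_pos": [-47.6,-41.4,5.4],"dr": [20.1,-30.9,64.1],"fingers": -1},{"delta_pos": [-47.6,-41.4,5.4],"dr": [20.1,-30.9,64.1],"fingers": -1},{"delta_pos": [-47.6,-41.4,5.4],"dr": [20.1,-30.9,64.1],"fingers": -1},{"delta_pos": [-47.6,-41.4,5.4],"dr": [20.1,-30.9,64.1],"fingers": -1},{"delta_pos": [-47.6,-41.4,5.4],"dr": [20.1,-30.9,64.1],"fingers": -1}]' --newtons 50

```text
time: 0.72
tool_pos: [0.314, 0.243, 0.169]
tool_rot: [-3.064, 0.451, 2.052]
contact_force: [0.3, 0.1, -0.7]
opening: 0.0917
grip_force: 0.0
```

```bash
python3 - <<'E'
from h import *
Rt=toolR(rad(-35),rad(8)); z=Rt.apply([0,0,1]); print(pose()[0])
go(G0+(-.10)*z,Rt)
E
```

```text
[0.31399131 0.24299468 0.16899845]
dpos [-27.33   4.42  15.94] dr [ 5.5 -8.4 17.2]
```

step_arm --increments '[{"delta_pos": [-27.3,4.4,15.9],"dr": [5.5,-8.4,17.2],"fingers": -1},{"delta_pos": [-27.3,4.4,15.9],"dr": [5.5,-8.4,17.2],"fingers": -1},{"delta_pos": [-27.3,4.4,15.9],"dr": [5.5,-8.4,17.2],"fingers": -1},{"delta_pos": [-27.3,4.4,15.9],"dr": [5.5,-8.4,17.2],"fingers": -1},{"delta_pos": [-27.3,4.4,15.9],"dr": [5.5,-8.4,17.2],"fingers": -1}]'

```text
time: 1.35
tool_pos: [0.4859, -0.0168, 0.1414]
tool_rot: [-3.138, 0.608, 1.717]
contact_force: [0.3, 0.4, -0.8]
opening: 0.0914
grip_force: 0.0
```

step_arm --increments '[{"delta_pos": [0,0,0],"dr": [0,0,0],"fingers": -1},{"delta_pos": [0,0,0],"dr": [0,0,0],"fingers": -1},{"delta_pos": [0,0,0],"dr": [0,0,0],"fingers": -1},{"delta_pos": [0,0,0],"dr": [0,0,0],"fingers": -1},{"delta_pos": [0,0,0],"dr": [0,0,0],"fingers": -1}]'

```text
time: 1.98
tool_pos: [0.4851, -0.0142, 0.142]
tool_rot: [-3.139, 0.608, 1.718]
contact_force: [0.3, -0.1, 0.2]
opening: 0.0916
grip_force: 0.0
```

```bash
python3 - <<'E'
from h import *
Rt=toolR(rad(-35),rad(8)); z=Rt.apply([0,0,1]); s=robot.observe();print(s["tool_pos"],s["qpos"])
go(G0+(-.10)*z,Rt);go(G0+(.019)*z,Rt)
t=viewer.read_camera("top")[180:250,260:360,::-1];sd=viewer.read_camera("side")[125:205,250:330,::-1]
a=cv2.resize(t,None,fx=4,fy=4,interpolation=cv2.INTER_CUBIC);b=cv2.resize(sd,None,fx=5,fy=5,interpolation=cv2.INTER_CUBIC)
a=cv2.copyMakeBorder(a,0,400-280,0,0,0);cv2.imwrite("pics/p1.png",np.hstack([a,b]))
E
```

```text
[ 0.48505265 -0.01423574  0.14195491] [ 0.22560552  0.41417303  1.77471187 -0.68548924  1.1186484   0.44075873]
dpos [-0.77  0.21  0.54] dr [ 0.1 -0.2  0.3]
dpos [-0.8   0.19 12.44] dr [ 0.1 -0.2  0.3]
```

View pics/p1.png

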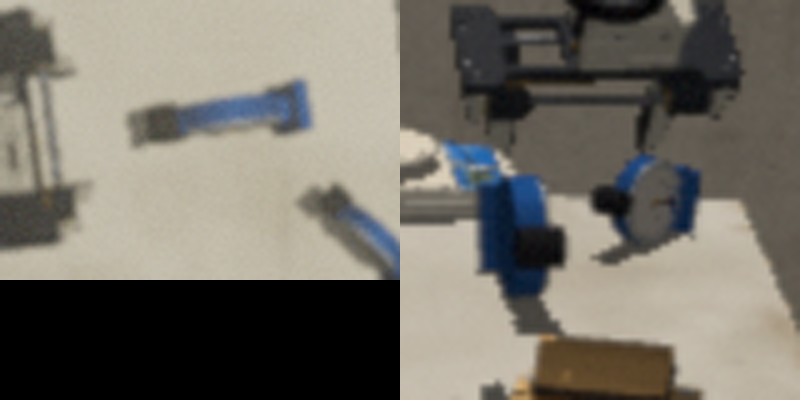

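The top crop shows the grip at (160,123) and the fingers at (65,130), lined up with the gauge's axis. In the side crop the fingers straddle the grip at (540,247), so I can descend along the tool axis.

step_arm --increments '[{"delta_pos": [-0.8,0.1,4],"dr": [0,0,0],"fingers": -1},{"delta_pos": [-0.8,0.1,8],"dr": [0,0,0],"fingers": -1},{"delta_pos": [-0.8,0.1,11],"dr": [0,0,0],"fingers": -1},{"delta_pos": [-0.8,0.1,12.4],"dr": [0,0,0],"fingers": -1},{"delta_pos": [-0.8,0.1,12.4],"dr": [0,0,0],"fingers": -1}]'

```text
time: 2.7
tool_pos: [0.4967, -0.0918, 0.0444]
tool_rot: [-3.138, 0.608, 1.716]
contact_force: [0.4, 0.1, 0.4]
opening: 0.092
grip_force: 0.0
```

```bash
python3 - <<'E'
from h import *
Rt=toolR(rad(-35),rad(8)); z=Rt.apply([0,0,1]); s=robot.observe();print(s["tool_pos"])
go(G0+(.019)*z,Rt)
t=viewer.read_camera("top")[180:250,270:350,::-1];sd=viewer.read_camera("side")[135:215,250:330,::-1]
a=cv2.resize(t,None,fx=5,fy=5,interpolation=cv2.INTER_CUBIC);b=cv2.resize(sd,None,fx=5,fy=5,interpolation=cv2.INTER_CUBIC)
a=cv2.copyMakeBorder(a,0,50,0,0,0);cv2.imwrite("pics/p2.png",np.hstack([a,b]))
E
```

```text
[ 0.49674826 -0.09178732  0.04437489]
dpos [ 0.06  0.14 -0.05] dr [-0.  -0.1  0.3]
```

View pics/p2.png

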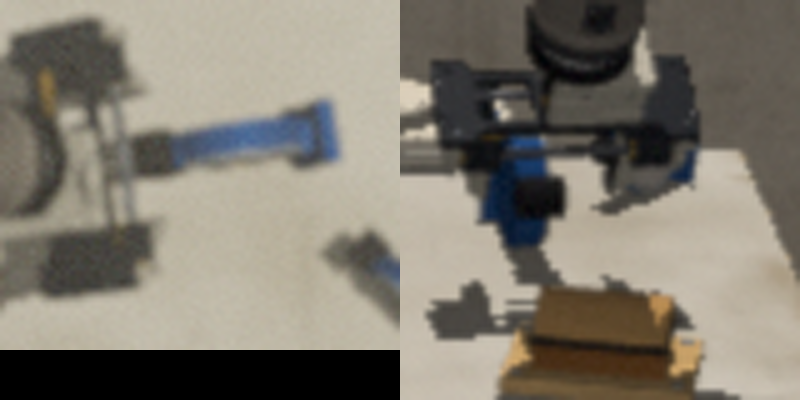

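The grip sits between the fingers in both views: top crop (153,153), side crop (540,197). Closing now.

step_arm --increments '[{"delta_pos": [0,0.1,0],"dr": [0,0,0],"fingers": 0},{"delta_pos": [0,0.1,0],"dr": [0,0,0],"fingers": 0.2},{"delta_pos": [0,0.1,0],"dr": [0,0,0],"fingers": 1},{"delta_pos": [0,0.1,0],"dr": [0,0,0],"fingers": 1},{"delta_pos": [0,0.1,0],"dr": [0,0,0],"fingers": 1}]' --newtons 50

```text
time: 3.42
tool_pos: [0.498, -0.0914, 0.0446]
tool_rot: [-3.139, 0.608, 1.716]
contact_force: [-0.4, -0.0, -0.4]
opening: 0.0467
grip_force: 0.0
```

step_arm --increments '[{"delta_pos": [0,0,0],"dr": [0,0,0],"fingers": 1},{"delta_pos": [0,0,0],"dr": [0,0,0],"fingers": 1},{"delta_pos": [0,0,0],"dr": [0,0,0],"fingers": 1},{"delta_pos": [0,0,0],"dr": [0,0,0],"fingers": 1},{"delta_pos": [0,0,0],"dr": [0,0,0],"fingers": 1}]'

```text
time: 4.05
tool_pos: [0.498, -0.0914, 0.0446]
tool_rot: [-3.139, 0.608, 1.716]
contact_force: [0.5, 0.4, -0.5]
opening: 0.0335
grip_force: 50.0
```

```bash
python3 - <<'E'
from h import *
p,R0=pose()
go(p+[0,0,.15],R0)
Rt=toolR(rad(25),rad(-97)); z=Rt.apply([0,0,1])
go(np.array([.42,.30,.45])+.019*z,Rt)
E
```

```text
dpos [ -8.57  -0.03 -12.31] dr [0. 0. 0.]
dpos [ 10.36  -1.42 -54.5 ] dr [  9.3  41.6 108.5]
```

step_arm --increments '[{"delta_pos": [-2.9,0,-4.1],"dr": [0,0,0],"fingers": 1},{"delta_pos": [-5.7,0,-8.2],"dr": [0,0,0],"fingers": 1},{"delta_pos": [-8.6,0,-12.3],"dr": [0,0,0],"fingers": 1},{"delta_pos": [-5,0,-18],"dr": [0.8,3.8,9.8],"fingers": 1},{"delta_pos": [-2,0,-24],"dr": [1.6,7.6,19.6],"fingers": 1}]'

```text
time: 4.68
tool_pos: [0.4813, 0.0214, 0.2488]
tool_rot: [2.978, 0.443, 1.328]
contact_force: [1.4, 0.0, -2.1]
opening: 0.0336
grip_force: 50.0
```

```bash
python3 - <<'E'
from h import *
Rt=toolR(rad(25),rad(-97)); z=Rt.apply([0,0,1])
go(np.array([.42,.30,.45])+.019*z,Rt)
E
```

```text
dpos [ 15.31  -7.19 -29.17] dr [ 7.4 33.9 88.6]
```

step_arm --increments '[{"delta_pos": [15.3,-7.2,-29.2],"dr": [7.4,33.9,88.6],"fingers": 1},{"delta_pos": [15.3,-7.2,-29.2],"dr": [7.4,33.9,88.6],"fingers": 1},{"delta_pos": [15.3,-7.2,-29.2],"dr": [7.4,33.9,88.6],"fingers": 1},{"delta_pos": [15.3,-7.2,-29.2],"dr": [7.4,33.9,88.6],"fingers": 1},{"delta_pos": [15.3,-7.2,-29.2],"dr": [7.4,33.9,88.6],"fingers": 1}]'

```text
time: 5.3
tool_pos: [0.4306, 0.2786, 0.4189]
tool_rot: [2.903, -0.087, 0.536]
contact_force: [1.4, 0.5, -2.9]
opening: 0.0338
grip_force: 50.0
```

```bash
python3 - <<'E'
from h import *
Rt=toolR(rad(25),rad(-97)); z=Rt.apply([0,0,1])
go(np.array([.42,.30,.45])+.019*z,Rt);print(robot.observe()["qpos"])
E
```

```text
dpos [ 0.93 -1.53 -1.72] dr [ 3.3 14.8 38.6]
[ 0.58921502  0.21368067  1.1324688  -0.24591796  1.71694932  1.58925927]
```

step_arm --increments '[{"delta_pos": [0.9,-1.5,-1.7],"dr": [3.3,14.8,38.6],"fingers": 1},{"delta_pos": [0.9,-1.5,-1.7],"dr": [3.3,14.8,38.6],"fingers": 1},{"delta_pos": [0.9,-1.5,-1.7],"dr": [3.3,14.8,38.6],"fingers": 1},{"delta_pos": [0.9,-1.5,-1.7],"dr": [3.3,14.8,38.6],"fingers": 1},{"delta_pos": [0.9,-1.5,-1.7],"dr": [3.3,14.8,38.6],"fingers": 1}]'

```text
time: 5.92
tool_pos: [0.4273, 0.2969, 0.4314]
tool_rot: [3.137, -0.435, -0.113]
contact_force: [0.5, 0.2, -2.2]
opening: 0.034
grip_force: 50.0
```

step_arm --increments '[{"delta_pos": [0,0,0],"dr": [0,0,0],"fingers": 1},{"delta_pos": [0,0,0],"dr": [0,0,0],"fingers": 1},{"delta_pos": [0,0,0],"dr": [0,0,0],"fingers": 1},{"delta_pos": [0,0,0],"dr": [0,0,0],"fingers": 1},{"delta_pos": [0,0,0],"dr": [0,0,0],"fingers": 1}]'

```text
time: 6.55
tool_pos: [0.4286, 0.2973, 0.4318]
tool_rot: [3.139, -0.436, -0.116]
contact_force: [-0.0, -0.4, -1.3]
opening: 0.0339
grip_force: 50.0
```

step_arm --increments '[{"delta_pos": [0,0,0],"dr": [0,0,0],"fingers": 1},{"delta_pos": [0,0,0],"dr": [0,0,0],"fingers": 1},{"delta_pos": [0,0,0],"dr": [0,0,0],"fingers": 1},{"delta_pos": [0,0,0],"dr": [0,0,0],"fingers": 1},{"delta_pos": [0,0,0],"dr": [0,0,0],"fingers": 1}]'

```text
time: 7.18
tool_pos: [0.4286, 0.2973, 0.4319]
tool_rot: [3.139, -0.436, -0.116]
contact_force: [0.4, -0.2, -2.2]
opening: 0.0339
grip_force: 50.0
```

```bash
python3 - <<'E'
from h import *
p,R0=pose();print(p,R0.apply([0,0,1]),robot.observe()["qpos"])
g=p-.019*R0.apply([0,0,1]);u=proj("side",g);print("grip px",u)
im=np.mean([viewer.read_camera("side").astype(float) for _ in range(8)],0);np.save("pics/pres.npy",im)
x,y=int(u[0])-30,int(u[1])-20;print(x,y)
cv2.imwrite("pics/p3.png",cv2.resize(im[y:y+90,x-20:x+80,::-1].astype(np.uint8),None,fx=6.5,fy=6.5,interpolation=cv2.INTER_CUBIC))
E
```

```text
[0.42855126 0.29732038 0.43189701] [ 0.41936492 -0.05126748 -0.90636897] [ 0.65909283  0.0676204   1.32804919 -0.30490752  1.43273623  2.34059747]
grip px [318.43140886  84.37970928]
288 64
```

View pics/p3.png

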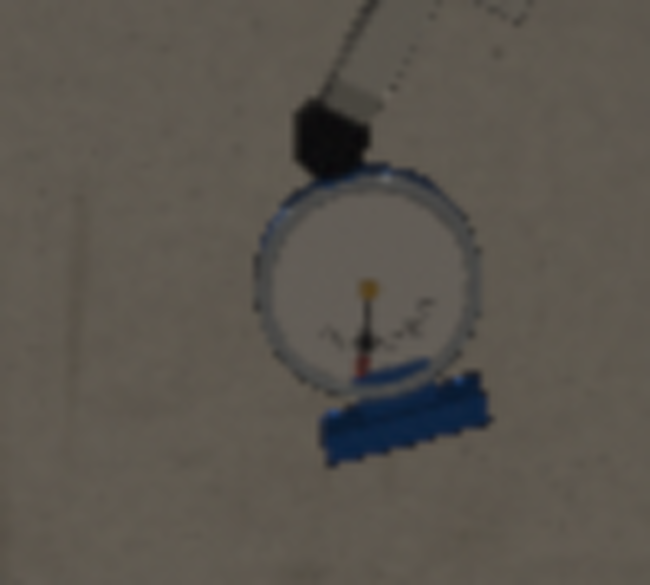

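The crop shows the hub at (369,290), the black pointer running down to about (365,343), and the red mark at (362,368), nearly in line. Now I'll measure the remaining angle.

```bash
python3 - <<'E'
from h import *
im=np.load("pics/pres.npy");p,R0=pose();T=viewer.camera_params("side")
gx=R0.apply([0,1,0]);gx/=np.linalg.norm(gx);g=p-.019*R0.apply([0,0,1]);print("gx",gx)
o=T["T"][:3,3];n=gx;up=np.array([0,0,1.])-n*n[2];up/=np.linalg.norm(up);left=np.cross(up,n) # y = z x x
def pl(u,v,off=.013):
    d=T["T"][:3,:3]@np.linalg.solve(T["K"],[u,v,1]);P0=g-n*off
    X=o+d*(n@(P0-o))/(n@d);return np.array([(X-g)@left,(X-g)@up])*1000
r=im[...,0]-np.maximum(im[...,1],im[...,2]);m=np.zeros_like(r);
U=lambda a,b:(268+(a-3.25)/6.5,64+(b-3.25)/6.5)
y0,x0=int(U(0,335)[1]),int(U(335,0)[0]);sl=(slice(y0,y0+9),slice(x0,x0+9))
w=np.clip(r[sl]-8,0,None);w2=np.clip(r[sl],0,None);print(np.round(r[sl]).astype(int))
yy,xx=np.mgrid[sl];red=(np.sum(w*xx)/w.sum(),np.sum(w*yy)/w.sum())
# hub: orange
s2=(slice(64+41,64+49),slice(268+52,268+62));h=im[s2][...,0]-im[s2][...,2];h=np.clip(h-30,0,None);yy,xx=np.mgrid[s2];hub=(np.sum(h*xx)/h.sum(),np.sum(h*yy)/h.sum())
H=pl(*hub);M=pl(*red);P=pl(*U(365,343));print("px",red,hub,"mm",H,M,P)
ang=lambda A:np.arctan2((A-H)[0],-(A-H)[1]);print("mark-plumb",ang(M),"r",np.linalg.norm(M-H),"pointer",ang(P),np.linalg.norm(P-H))
print("lean from hub-grip", np.arctan2(-H[0],-H[1]))
L,Rr=pl(*U(321,428),.0),pl(*U(485,382),.0);print("foot lean",np.arctan2((L-Rr)[1],(L-Rr)[0]))
L,Rr=pl(*U(330,463),.024),pl(*U(490,421),.024);print("foot bottom",L,Rr,np.arctan2(-(L-Rr)[1],(L-Rr)[0]))
E
```

```text
gx [-0.11665392 -0.99317027  0.00216337]
[[  4   5   5   5   3   2   3   5   6]
 [  4   4   5   4   2   1   3   4   5]
 [  5   4   4   4   4   2   2   5   4]
 [  6   5   5   6  11   8   5   5   5]
 [  5   6   6  15  23  25   8   5   4]
 [  5   5   6  18  26  20   7   2  -6]
 [  5   5   6  16  27  -5 -24 -32 -38]
 [  2   4   4 -14 -26 -36 -40 -41 -40]
 [  0   0   0  -8 -14 -14 -13 -13  -5]]
px (np.float64(323.0373725934315), np.float64(119.8312570781427)) (np.float64(324.3661360347323), np.float64(108.19826338639653)) mm [-19.7953197  -61.60677343] [-18.39558482 -93.80345612] [-19.39580898 -83.85913877]
mark-plumb 0.04344714764244889 r 32.22709471612644 pointer 0.01795170044042928 22.255951389678895
lean from hub-grip 0.3108973901705145
foot lean -0.32583071373658107
foot bottom [  -7.711588   -133.56811877] [ -73.13459221 -112.54425706] 0.31092954934125266
```

```bash
cat >> h.py <<'E'
CR=np.array([0.462,0.111,0.060]); YAW=rad(-11.5)
def place(lean,h):
    "TCP pose for gauge with lean (rad), rolled on the crown, crown raised by h"
    Rt=toolR(rad(42.9)-lean,YAW);yh=np.array([-np.sin(YAW),np.cos(YAW),0]);k=np.array([0,0,1.])
    n=np.sin(lean)*yh+np.cos(lean)*k;t=np.cos(lean)*yh-np.sin(lean)*k
    F=CR+[0,0,h-.03]+.03*n-.03*lean*t
    return F+.132*n+.019*Rt.apply([0,0,1]),Rt
E
python3 - <<'E'
from h import *
go(*place(0,.03))
E
```

```text
dpos [-4.4  16.78 22.69] dr [ 47.8  14.6 -70.9]
```

step_arm --increments '[{"delta_pos": [-0.5,1.7,2],"dr": [5.7,1.8,-8.5],"fingers": 1},{"delta_pos": [-1,3.4,4],"dr": [11.4,3.6,-17],"fingers": 1},{"delta_pos": [-1.5,5.1,6],"dr": [17.1,5.4,-25.5],"fingers": 1},{"delta_pos": [-2,6.8,8],"dr": [22.8,7.2,-34],"fingers": 1},{"delta_pos": [-2.5,8.5,10],"dr": [28.5,9,-42.5],"fingers": 1}]'

```text
time: 8.2
tool_pos: [0.4346, 0.2218, 0.3411]
tool_rot: [-3.069, -0.557, 0.536]
contact_force: [-0.3, 0.5, -3.7]
opening: 0.0338
grip_force: 50.0
```

```bash
python3 - <<'E'
from h import *
go(*place(0,.03));print(robot.observe()["qpos"])
E
```

```text
dpos [-9.1  10.67  9.26] dr [ 25.1   8.9 -38.3]
[ 0.10020169 -0.146811    1.82534052  0.3489895   1.00517666  0.99491444]
```

step_arm --increments '[{"delta_pos": [-2.3,2.7,2.3],"dr": [5.6,2,-8.6],"fingers": 1},{"delta_pos": [-4.6,5.4,4.6],"dr": [11.2,4,-17.2],"fingers": 1},{"delta_pos": [-6.9,8,7],"dr": [16.9,6,-25.8],"fingers": 1},{"delta_pos": [-9.1,10.7,9.3],"dr": [22.5,8,-34.4],"fingers": 1},{"delta_pos": [-9.1,10.7,9.3],"dr": [25.1,8.9,-38.3],"fingers": 1}]'

```text
time: 8.82
tool_pos: [0.4643, 0.1239, 0.208]
tool_rot: [-3.096, -0.694, 1.157]
contact_force: [0.7, 0.2, -2.2]
opening: 0.0335
grip_force: 50.0
```

step_arm --increments '[{"delta_pos": [0,0,0],"dr": [0,0,0],"fingers": 1},{"delta_pos": [0,0,0],"dr": [0,0,0],"fingers": 1},{"delta_pos": [0,0,0],"dr": [0,0,0],"fingers": 1},{"delta_pos": [0,0,0],"dr": [0,0,0],"fingers": 1},{"delta_pos": [0,0,0],"dr": [0,0,0],"fingers": 1}]'

```text
time: 9.45
tool_pos: [0.4641, 0.1257, 0.2094]
tool_rot: [-3.095, -0.693, 1.153]
contact_force: [-0.1, 0.6, -2.0]
opening: 0.0341
grip_force: 50.0
```

```bash
python3 - <<'E'
from h import *
go(*place(0,.03));go(*place(0,.004));s=robot.observe();print(s["qpos"],s["tool_pos"],s["torque"])
p,R0=pose();g=p-.019*R0.apply([0,0,1]);F=g-[0,0,.132]
O=[]
for n,w in(("top",50),("side",40)):
    im=viewer.read_camera(n);u=proj(n,F).astype(int);print(n,u,"foot",proj(n,F),"crown",proj(n,CR),"grip",proj(n,g))
    x,y=u[0]-w,u[1]-(w*5//4);O.append(cv2.resize(im[y:y+2*w,x:x+2*w,::-1],(400,400),interpolation=cv2.INTER_CUBIC));print(x,y)
cv2.imwrite("pics/p4.png",np.hstack(O))
E
```

```text
dpos [-0.21  0.12 -0.01] dr [ 5.6  3.  -9.4]
dpos [-1.87  0.22  1.99] dr [ 5.6  3.  -9.4]
[-0.40729882  0.18761384  1.94794555  0.76079653  1.1831834  -0.36992831] [0.46410268 0.12567025 0.2094215 ] [-0.72780824  0.26900571  0.03198691]
top [247 218] foot [247.16242473 218.95557488] crown [248.48744564 218.91800768] grip [245.10221555 216.647893  ]
197 156
side [292 184] foot [292.26975584 184.18980027] crown [291.17329747 192.69806337] grip [294.09245184 146.24787647]
252 134
```

View pics/p4.png

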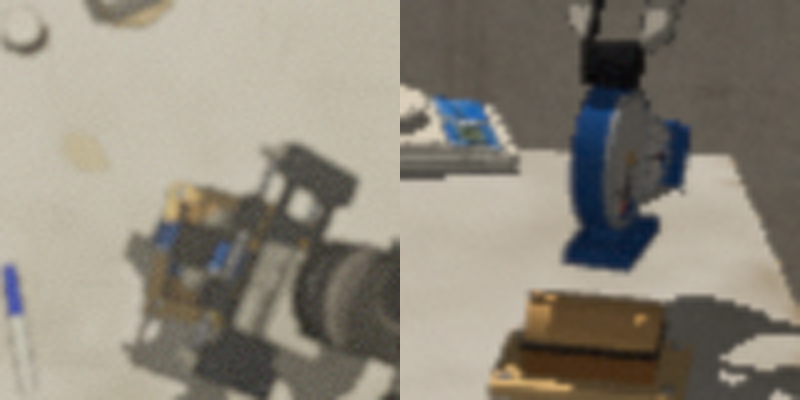

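The crops show the gauge upright above the crown, foot at side crop (610,245) over the crown at (597,300), still about 11° short in yaw. I'll correct the yaw, then go down.

step_arm --increments '[{"delta_pos": [-0.1,0.1,0],"dr": [2.8,1.5,-4.7],"fingers": 1},{"delta_pos": [-0.2,0.1,0],"dr": [5.6,3.0,-9.4],"fingers": 1},{"delta_pos": [-1.0,0.2,1.0],"dr": [5.6,3.0,-9.4],"fingers": 1},{"delta_pos": [-1.5,0.2,1.5],"dr": [5.6,3.0,-9.4],"fingers": 1},{"delta_pos": [-1.9,0.2,2.0],"dr": [5.6,3.0,-9.4],"fingers": 1}]'

```text
time: 10.18
tool_pos: [0.464, 0.1234, 0.1807]
tool_rot: [-3.137, -0.749, 1.366]
contact_force: [-0.2, -0.2, -2.1]
opening: 0.0342
grip_force: 50.0
```

step_arm --increments '[{"delta_pos": [0,0,0],"dr": [0,0,0],"fingers": 1},{"delta_pos": [0,0,0],"dr": [0,0,0],"fingers": 1},{"delta_pos": [0,0,0],"dr": [0,0,0],"fingers": 1},{"delta_pos": [0,0,0],"dr": [0,0,0],"fingers": 1},{"delta_pos": [0,0,0],"dr": [0,0,0],"fingers": 1}]'

```text
time: 10.8
tool_pos: [0.4645, 0.1231, 0.1814]
tool_rot: [-3.139, -0.75, 1.368]
contact_force: [-0.2, -0.2, -1.6]
opening: 0.0337
grip_force: 50.0
```

```bash
python3 - <<'E'
from h import *
go(*place(0,.004));go(*place(0,-.003));s=robot.observe();print(s["contact_force"],s["torque"])
p,R0=pose();g=p-.019*R0.apply([0,0,1]);F=g-[0,0,.132];print("foot-crown mm",1000*(F-CR))
im=viewer.read_camera("side");x,y=252,140
cv2.imwrite("pics/p5.png",cv2.resize(im[y:y+75,x:x+80,::-1],None,fx=8,fy=8,interpolation=cv2.INTER_CUBIC));print(proj("side",F),proj("side",CR))
E
```

```text
dpos [ 0.09 -0.01 -0.01] dr [-0.1 -0.  -0.1]
dpos [-0.39 -0.    0.5 ] dr [-0.1 -0.  -0.1]
[-0.21402459 -0.20066421 -1.57661848] [-0.75872388  0.2336624  -0.01624829]
foot-crown mm [-0.04920627 -0.59093875  3.26692143]
[291.21612405 191.73816076] [291.17329747 192.69806337]
```

View pics/p5.png

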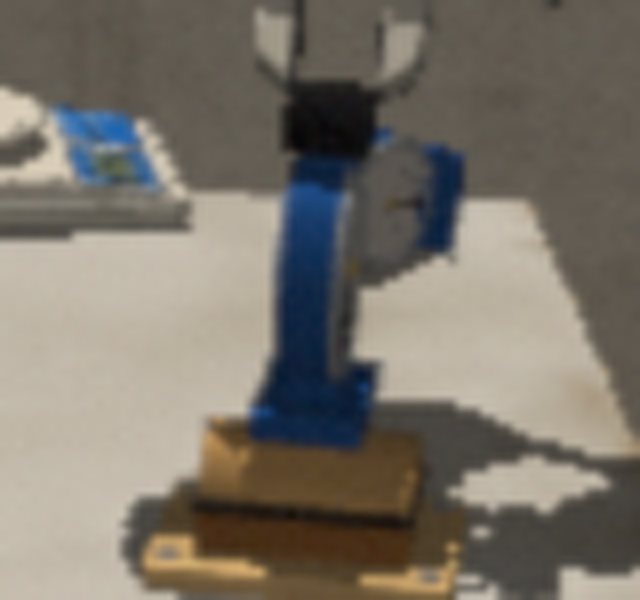

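The foot, at crop (313,425), sits centred just over the crown. Lowering to contact.

step_arm --increments '[{"delta_pos": [0,0,0.1],"dr": [0,0,0],"fingers": 1},{"delta_pos": [-0.1,0,0.2],"dr": [0,0,0],"fingers": 1},{"delta_pos": [-0.2,0,0.3],"dr": [0,0,0],"fingers": 1},{"delta_pos": [-0.2,0,0.3],"dr": [0,0,0],"fingers": 1},{"delta_pos": [-0.2,0,0.3],"dr": [0,0,0],"fingers": 1}]'

```text
time: 11.48
tool_pos: [0.4647, 0.1237, 0.1778]
tool_rot: [-3.139, -0.75, 1.368]
contact_force: [0.5, -0.1, -1.3]
opening: 0.0339
grip_force: 50.0
```

step_arm --increments '[{"delta_pos": [-0.07,0,0.07],"dr": [0,0,0],"fingers": 1},{"delta_pos": [-0.07,0,0.07],"dr": [0,0,0],"fingers": 1},{"delta_pos": [-0.07,0,0.07],"dr": [0,0,0],"fingers": 1},{"delta_pos": [-0.07,0,0.07],"dr": [0,0,0],"fingers": 1},{"delta_pos": [-0.07,0,0.07],"dr": [0,0,0],"fingers": 1}]'

```text
time: 12.1
tool_pos: [0.4646, 0.1236, 0.1768]
tool_rot: [-3.139, -0.75, 1.368]
contact_force: [-0.7, -0.8, 0.8]
opening: 0.0338
grip_force: 50.0
```

step_arm --increments '[{"delta_pos": [-0.07,0,0.07],"dr": [0,0,0],"fingers": 1},{"delta_pos": [-0.07,0,0.07],"dr": [0,0,0],"fingers": 1},{"delta_pos": [-0.07,0,0.07],"dr": [0,0,0],"fingers": 1},{"delta_pos": [-0.07,0,0.07],"dr": [0,0,0],"fingers": 1},{"delta_pos": [-0.07,0,0.07],"dr": [0,0,0],"fingers": 1}]'

```text
time: 12.72
tool_pos: [0.4646, 0.1236, 0.1758]
tool_rot: [-3.139, -0.75, 1.367]
contact_force: [1.3, -0.2, 2.1]
opening: 0.0339
grip_force: 50.0
```

```bash
python3 - <<'E'
from h import *
s=robot.observe();print(s["contact_force"],s["torque"],s["tool_pos"])
p,R0=pose();h=p[2]-place(0,0)[0][2];print("h mm",h*1e3)
off=p-place(0,h)[0];print("off",off*1e3)
for l in(.07,.14,.21,.28,.343):
    q,Rt=place(l,h);go(q+off,Rt)
E
```

```text
[ 1.28238863 -0.23839182  2.08823312] [-0.30248402  0.08755436 -0.08925883] [0.46458822 0.12362581 0.1757675 ]
h mm -2.314180312838671
off [ 0.00965563 -0.04823549  0.        ]
dpos [ 0.53 -0.    0.64] dr [-0.1 -4.1 -0.1]
dpos [ 1.02 -0.    1.31] dr [-0.1 -8.1 -0.1]
dpos [ 1.47 -0.    2.  ] dr [ -0.1 -12.1  -0.1]
dpos [ 1.89 -0.    2.72] dr [ -0.1 -16.1  -0.1]
dpos [ 2.23 -0.    3.38] dr [ -0.1 -19.7  -0.1]
```

step_arm --increments '[{"delta_pos": [0.27,0,0.32],"dr": [0,-2.0,0],"fingers": 1},{"delta_pos": [0.53,0,0.64],"dr": [0,-4.0,0],"fingers": 1},{"delta_pos": [0.78,0,0.97],"dr": [0,-6.0,0],"fingers": 1},{"delta_pos": [1.02,0,1.31],"dr": [0,-8.0,0],"fingers": 1},{"delta_pos": [1.25,0,1.65],"dr": [0,-10.0,0],"fingers": 1}]'

```text
time: 13.35
tool_pos: [0.4688, 0.1438, 0.1724]
tool_rot: [-3.14, -0.574, 1.368]
contact_force: [-0.3, -0.6, 3.2]
opening: 0.0339
grip_force: 50.0
```

```bash
python3 - <<'E'
from h import *
s=robot.observe();print(s["contact_force"],s["torque"])
h=-.0023
for l in(.21,.245,.28,.315,.343):
    q,Rt=place(l,h);go(q,Rt)
E
```

```text
[-0.31116019 -0.617857    3.2243067 ] [-0.15401188  0.03823637 -0.04023401]
dpos [ 0.26 -0.01  0.31] dr [-0.1 -2.  -0.1]
dpos [ 0.53 -0.01  0.62] dr [-0.1 -4.  -0.1]
dpos [ 0.8  -0.01  0.94] dr [-0.1 -6.  -0.1]
dpos [ 1.05 -0.01  1.27] dr [-0.1 -8.  -0.1]
dpos [ 1.25 -0.01  1.53] dr [-0.1 -9.6 -0.1]
```

step_arm --increments '[{"delta_pos": [0.27,0,0.3],"dr": [0,-2.0,0],"fingers": 1},{"delta_pos": [0.54,0,0.6],"dr": [0,-4.0,0],"fingers": 1},{"delta_pos": [0.82,0,0.91],"dr": [0,-6.0,0],"fingers": 1},{"delta_pos": [1.08,0,1.22],"dr": [0,-8.0,0],"fingers": 1},{"delta_pos": [1.28,0,1.48],"dr": [0,-9.6,0],"fingers": 1}]'

```text
time: 13.98
tool_pos: [0.4726, 0.1624, 0.167]
tool_rot: [-3.14, -0.407, 1.369]
contact_force: [0.9, 0.2, 3.2]
opening: 0.0338
grip_force: 50.0
```

step_arm --increments '[{"delta_pos": [0,0,0],"dr": [0,0,0],"fingers": 1},{"delta_pos": [0,0,0],"dr": [0,0,0],"fingers": 1},{"delta_pos": [0,0,0],"dr": [0,0,0],"fingers": 1},{"delta_pos": [0,0,0],"dr": [0,0,0],"fingers": 1},{"delta_pos": [0,0,0],"dr": [0,0,0],"fingers": 1}]'

```text
time: 14.6
tool_pos: [0.4724, 0.1619, 0.1667]
tool_rot: [-3.139, -0.408, 1.368]
contact_force: [0.0, 1.2, 4.3]
opening: 0.0342
grip_force: 50.0
```

```bash
python3 - <<'E'
from h import *
s=robot.observe();print(s["contact_force"],s["torque"])
go(*place(.343,-.0023))
p,R0=pose();g=p-.019*R0.apply([0,0,1]);
im=np.mean([viewer.read_camera("side").astype(float) for _ in range(8)],0).astype(np.uint8);x,y=262,135
cv2.imwrite("pics/p6.png",cv2.resize(im[y:y+75,x:x+70,::-1],None,fx=8,fy=8,interpolation=cv2.INTER_CUBIC))
lf=.343;yh=np.array([-np.sin(YAW),np.cos(YAW),0]);xh=np.array([np.cos(YAW),np.sin(YAW),0]);n=np.sin(lf)*yh+np.cos(lf)*np.array([0,0,1]);t=np.cos(lf)*yh-np.sin(lf)*np.array([0,0,1])
print([ (round((proj("side",X)[0]-x)*8),round((proj("side",X)[1]-y)*8)) for X in(g,g-.064*n-.014*xh,g-.100*n-.014*xh*0.9+0*t,g-.132*n+.036*t-.024*xh,g-.132*n+.036*t+.024*xh)])
for l in(.28,.343,.40):
    n=np.sin(l)*yh+np.cos(l)*np.array([0,0,1]);print(l,proj("side",g-.132*n)-proj("side",g))
E
```

```text
[0.02992682 1.24945354 4.29582218] [-0.00050632  0.05877721 -0.02938791]
dpos [ 0.02 -0.01  0.06] dr [-0.1 -0.1 -0.1]
[(234, 213), (267, 340), (263, 407), (280, 523), (165, 513)]
0.28 [-0.37547644 32.69285127]
0.343 [-0.06320404 31.15925975]
0.4 [ 0.21737124 29.6819921 ]
```

View pics/p6.png

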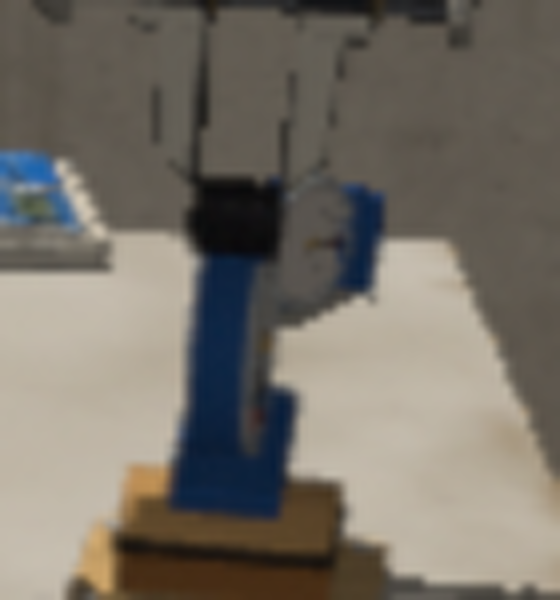

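```bash
python3 - <<'E'
from h import *
yh=np.array([-np.sin(YAW),np.cos(YAW),0]);xh=np.array([np.cos(YAW),np.sin(YAW),0]);k=np.array([0,0,1.])
def pr(g,l,x,y):
    n=np.sin(l)*yh+np.cos(l)*k;t=np.cos(l)*yh-np.sin(l)*k
    return [tuple(np.round((proj("side",X)-[x,y])*8+4).astype(int)) for X in(g,g-.132*n+.036*t-.024*xh,g-.132*n+.036*t+.024*xh,g-.118*n+.036*t-.024*xh)]
g5=CR+[-.00005,-.0006,.0033+.132]
for l in(-.03,0,.03):print(l,pr(g5,l,252,140))
p,R0=pose();g=p-.019*R0.apply([0,0,1])
for l in(.30,.343,.39):print(l,pr(g,l,262,135))
# measured corners, same method: blue mask bottom rows
im=viewer.read_camera("side").astype(int);b=(im[...,2]-im[...,0]>25)[135:210,262:332]
ys,xs=np.nonzero(b[:, :]);
for c in range(20,38):
    r=np.nonzero(b[40:,c])[0];print(c,(r.max()+41)*8 if len(r) else None,end="; ")
E
```

```text
-0.03 [(np.int64(332), np.int64(119)), (np.int64(364), np.int64(454)), (np.int64(249), np.int64(444)), (np.int64(366), np.int64(422))]
0 [(np.int64(332), np.int64(119)), (np.int64(365), np.int64(453)), (np.int64(250), np.int64(443)), (np.int64(367), np.int64(422))]
0.03 [(np.int64(332), np.int64(119)), (np.int64(366), np.int64(452)), (np.int64(251), np.int64(442)), (np.int64(368), np.int64(421))]
0.3 [(np.int64(238), np.int64(217)), (np.int64(282), np.int64(533)), (np.int64(167), np.int64(523)), (np.int64(283), np.int64(507))]
0.343 [(np.int64(238), np.int64(217)), (np.int64(284), np.int64(527)), (np.int64(169), np.int64(517)), (np.int64(284), np.int64(502))]
0.39 [(np.int64(238), np.int64(217)), (np.int64(285), np.int64(520)), (np.int64(171), np.int64(510)), (np.int64(285), np.int64(496))]
20 None; 21 None; 22 504; 23 504; 24 512; 25 512; 26 512; 27 512; 28 512; 29 512; 30 512; 31 512; 32 512; 33 512; 34 512; 35 448; 36 None; 37 None;
```

The foot corners match the prediction for no slip: lean about 0.35 against a mark of about 0.345. I'll ease the press slightly, let it settle, and hand in.

step_arm --increments '[{"delta_pos": [0.04,0,-0.09],"dr": [0,0,0],"fingers": 1},{"delta_pos": [0.04,0,-0.09],"dr": [0,0,0],"fingers": 1},{"delta_pos": [0.04,0,-0.09],"dr": [0,0,0],"fingers": 1},{"delta_pos": [0.04,0,-0.09],"dr": [0,0,0],"fingers": 1},{"delta_pos": [0.04,0,-0.09],"dr": [0,0,0],"fingers": 1}]'

```text
time: 15.68
tool_pos: [0.4723, 0.162, 0.1676]
tool_rot: [-3.139, -0.407, 1.368]
contact_force: [1.3, 0.7, 2.0]
opening: 0.034
grip_force: 50.0
```

step_arm --increments '[{"delta_pos": [0,0,0],"dr": [0,0,0],"fingers": 1},{"delta_pos": [0,0,0],"dr": [0,0,0],"fingers": 1},{"delta_pos": [0,0,0],"dr": [0,0,0],"fingers": 1},{"delta_pos": [0,0,0],"dr": [0,0,0],"fingers": 1},{"delta_pos": [0,0,0],"dr": [0,0,0],"fingers": 1}]'

```text
time: 16.3
tool_pos: [0.4724, 0.162, 0.1677]
tool_rot: [-3.139, -0.408, 1.368]
contact_force: [0.1, -1.1, 2.0]
opening: 0.0335
grip_force: 50.0
```

step_arm --increments '[{"delta_pos": [0,0,0],"dr": [0,0,0],"fingers": 1},{"delta_pos": [0,0,0],"dr": [0,0,0],"fingers": 1},{"delta_pos": [0,0,0],"dr": [0,0,0],"fingers": 1},{"delta_pos": [0,0,0],"dr": [0,0,0],"fingers": 1},{"delta_pos": [0,0,0],"dr": [0,0,0],"fingers": 1}]'

```text
time: 16.92
tool_pos: [0.4724, 0.162, 0.1677]
tool_rot: [-3.139, -0.408, 1.369]
contact_force: [1.0, 0.4, 3.1]
opening: 0.0339
grip_force: 50.0
```

```bash
python3 -c "
from cell import robot
print(robot.hand_in())"
```

```text
the job is handed in; nothing more can be done
None
```

I handed the job in at about 17 s: the larger gauge is held on the crown, leaning about 0.35 rad against a mark I measured at about 0.345 rad, with the foot pressing at roughly 4–5 N; no camera could see the dial face in the final pose, so the pointer match rests on an earlier mid-air reading and a check that the gauge hadn't slipped in the grip.

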